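# Free a hanger link from its spring-bar bracket with a forked tool

## Task

The hanger link is pinned in the shelf bracket by a spring bar. Take the forked tool from the wooden holder, set it astride the bar between lug and collar, push the collar back against its spring and drop the fork fully down into the keeper's slot so that it stands there by itself and holds the bar back; then lift the link out and set it down, without letting it fall, in the grey tray, leaving the fork standing in the slot. Feel your way gently - never push the fork hard against the bracket or wrench the link against the bar - and leave the mug, the tumbler and the soap pump alone.

Things in the scene. Friction and masses are not known exactly. Their poses are not given: they have to be found in the camera images.
- bracket: Fixed steel bracket (all sizes here in mm). Origin: underside of base plate, midway between two lugs. Base plate 6 thick, from 125 on -x to 30 on +x. Spring bar along y, axis at x 0, 26 up, 8 thick. Lugs 28 wide (x), tops 38 up, at y -16 to -8 and 8 to 16; the link's eye sits between them, and the bar's tip at rest is inside it, at y -2. Spring barrel 26 across, top 39 up, at y 81 to 123.
- bar_gap (a point): Point on the bar's axis (26 above the bracket's underside, bracket axes, y 22), midway along the 12 of bare bar that at rest lies open between a lug (y 16) and the bar's round collar (24 across, 4 thick, y 28 to 32). Either side, from 12.75 to 21.75 off the bar's axis in x, runs a level ledge, top 20 up, that carries the prong tips; it ends at y 34, going on in +y as the keeper's rails (tops 19.5 up).
- slot_nominal (a point): Fixed bracket point at y 46.75, x 0, 8 up: NOMINAL centre of the keeper's slot floor. The keeper (aluminium block clamped on) really stands up to 8 either way along y, unreported: feel for it. Two rails (13 to 22 off the bar's axis in x, tops 19.5 up) are cut across by the slot, 7.5 wide (y), floor 8 up; behind it the rails go on 17.5 at the same height. Prong tips slid along under light pressure drop in there.
- bar (a joint): How far (m) the spring bar with its collar is pushed back in the bracket's +y direction: 0 at rest (link locked), stop at 0.033. Spring force 2 N at rest plus 0.15 N per mm. From 10 mm on the tip is out of the link's eye. With the fork standing in the slot it reads about 12 to 28 mm, as the keeper stands. It springs forward when let go.
- fork_grip (a point): Forked tool, standing prongs down in the wooden holder; this point is the centre of its wooden handle, z up. Handle 24 (x) by 14 (y) by 50 tall; the prong tips are 63 below this point. Two prongs 30 long, each 12.5 wide (x) and 5 thick (y), 13 apart (so 38 over both in x), then an 8 tall bridge 38 by 5, then the handle; 88 tall in all, 80 g. Turned half round it is the same.
- fork_tip (a point): Midway between the fork's two prong tips, at their lower ends; axes as fork_grip.
- fork: The forked tool; its origin is the same point as fork_tip.
- link_grip (a point): Hanger link of dark steel, 150 g; this point is the middle of its upstand, 12 thick (y), 24 long (x), its top 20 above this point; grip it across y. The link's flat underside is 32 below the point; a foot 26 wide (y) and 8 thick runs under it. The link lies on the bracket's base plate with its foot towards the bracket's -x.
- link_eye (a point): Centre of the link's eye: 98 in +x of link_grip, 20 above the link's underside. Eye block 28 (x) by 12 (y) by 33 tall, with a 13 square hole along y round the bar; about 2 play between the lugs. Link length overall 126 (from 14 beyond the eye's centre to 14 beyond the upstand's centre).
- link: The hanger link; its origin is on its underside, 20 under link_eye.
- holder: Fixed wooden brush holder 130 (x) by 50 (y) by 32 tall; origin centre of underside. The fork stands in a 43 by 8 slot in its middle, floor 6 up.
- tray: Fixed grey plastic tray 180 (x) by 150 (y), 20 tall, walls and floor about 4 to 5; origin centre of underside.
- mug_mid (a point): Ceramic mug 80 across, 95 tall, half-way up; leave alone.
- tumbler_mid (a point): Glass tumbler 70 across, 105 tall, half-way up; leave alone.
- pump_mid (a point): Stainless steel soap pump 68 across, 168 tall; 60 above its foot; leave alone.
There are look-alikes about, which are no part of the job. Leave any blue look-alike of the link alone.

How it is judged:
By the outcome, as a careful person would: the job done as asked, in the order asked, and still so for the second after the job is handed in, with the robot touching nothing.
It also fails if it takes over 72 s, if anything falls off the work surface, if the arm or the gripper's body presses on something with over 40 N, if the wrist force passes 120 N, or if a joint passes its speed limit or range.

## Robot

A 6-joint arm with a two-finger parallel gripper is mounted at the origin on the work surface. World frame = base frame: x ahead of the robot, y to its left, z up, the work surface at z = 0. Lengths are in m, angles in rad, forces in N, time in s.
With the tool pointing down it reaches from about 0.25 to 0.8 m from the base axis. Payload 8.5 kg.
Tool frame: the origin (TCP) lies midway between the tips of the shut fingers; the grasp point (between the pads) lies 19 mm behind it (hold_point_z is the distance from the TCP to the grasp point, in m); z points along the fingers, y is the direction in which the jaws open and shut (so a half turn about z gives the same grasp; the last joint's range is limited). The gripper opens to 85 mm and grips with 20 to 120 N. Pads are 22 mm wide; open, the fingers measure 114 mm over their backs; the gripper's body (76 mm by 85 mm) begins 54 mm behind the grasp point. The pads swing forward as they close: fully open they stand 13 mm farther back than shut.
Start: joints at [-1.309, 0.238, -0.013, 1.319, 0, 1.571], TCP at [0.136, -0.507, 0.231] pointing down, gripper open.
Joint ranges: [-2.66, 2.66], [-1.03, 1.9], [-1.14, 1.46], [-1.82, 2.27], [-1.45, 1.34], [-3.14, 3.14]. Speed limits (rad/s): [2.22, 2.22, 2.79, 3.14, 3.14, 3.14].

## Interface

Orientations are given as [roll, pitch, yaw] about the fixed x, y, z axes, in that order (R = Rz(yaw) Ry(pitch) Rx(roll)).
In Python, from workcell import sense, capture, hand_in, hold_point_z gives the robot as it stands.
- The arm moves only by the shell command python3 -m pendant 'ROWS'. ROWS is JSON, a list of rows, each a list of 5 numbers: the shift along the world's x, y, z in mm, then the turn about the world's z in degrees, then the finger opening in mm, from 0 to 85.4. A call has exactly 8 rows; each row is the pose to reach, as a shift and turn from the pose measured when the call began; what a row does not reach only later rows make up. A row lasts 1/12 s, in which the tool goes at most 41.7 mm and 7.16 degrees, less where a joint would pass 70% of its speed; a pose out of reach is approached as far as the arm can. A call with a gripper value outside its range is refused whole. The fingers move at their own pace and stop on an object; the grip force is fixed at half the most. Time passes only in rows, so rows that repeat a pose let the fingers close, or fill a call up. It gives the time, the measured TCP pose, the force and the opening at its end, in the units of the state.
- sense(): the state, without advancing time (a new reading comes with each control period).
- capture(name): name is "scene" or "top" or "wrist"; returns a dict with "pixels" (420x560x3 uint8, blue, green, red), "vertical_fov" (degrees; the focal length in pixels is half the picture's height over the tangent of half this angle, whatever the lens; pixels are square), "cx", "cy" (the principal point, pixels), "xyz" and "rotation" of the camera in the world; the wrist camera has in their place "mount" (4x4, takes a point from camera to tool coordinates, whose origin is the TCP and whose axes are the flange's). Camera axes: x right, y up, looking along -z (the intrinsics and any distortion apply to the point x, -y, -z); pixel columns grow to the right and rows downward; lengths in m; the calibration is good to about 2 mm. A picture is of the moment at which its call begins: read the wrist's pose just before it. There is no depth.
- hand_in(): hands the job in, once; it reports no verdict.
The state is a dict: "clock": time; "joint_pos": joint angles; "joint_vel": joint speeds; "joint_efforts": joint torques, N m; "tcp_pos": TCP position; "orientation": TCP orientation; "ft_force": force on the tool from outside, world axes, zero at the start; "moment": the same for the moment, N m; "grip_width": finger opening in m.
Only numpy, scipy, OpenCV 4.12 (cv2) and the standard library are available. Lean on these libraries where they do the work, as an engineer would, in place of code of your own. Each camera call takes 0.05 s, during which the arm holds its last target.

## Working session

There is one attempt and no reset: what is moved stays moved. The work goes in short steps, Python scripts to look and compute and a shell command to move; the robot and the scene stay as the last step left them, time stands still between calls to the robot, and variables do not carry over. Pictures are saved under pics/ and viewed, and the job is handed in when it is done.

```bash
ls; mkdir -p pics; cat > h.py <<'E'
import numpy as np, cv2
from workcell import sense, capture, hold_point_z
E
python3 - <<'E'
from h import *
print(sense(), hold_point_z)
for n in ("scene","top"):
    c=capture(n); cv2.imwrite(f"pics/{n}0.png",c["pixels"]); np.save(f"pics/{n}0.npy",c,allow_pickle=True)
    print({k:v for k,v in c.items() if k!="pixels"})
E
```

```text
pics
{'clock': 0.0, 'joint_pos': array([-1.30903028e+00,  2.38775139e-01, -1.42551991e-02,  1.31923042e+00,
       -1.04188711e-05,  1.57079504e+00]), 'joint_vel': array([-0.00112845, -0.00170969,  0.00055376, -0.00090391, -0.00065713,
       -0.00239966]), 'joint_efforts': array([ 8.31976631e-04, -5.38777328e+01,  3.46441233e+01,  1.82805833e-02,
        2.36717415e-04, -9.45741085e-07]), 'tcp_pos': array([ 0.13574867, -0.50670087,  0.23068024]), 'orientation': array([-3.14012822e+00,  1.04169801e-05,  2.61767348e-01]), 'ft_force': array([0.3324807 , 0.33514276, 0.9518137 ]), 'moment': array([-0.04115527,  0.01252974, -0.0366779 ]), 'grip_width': 0.08568097764551554} 0.0187
{'vertical_fov': 56.73436749095995, 'cx': 278.24260265786705, 'cy': 212.6533225922153, 'xyz': array([ 1.07122591, -0.34235085,  0.61917842]), 'rotation': array([0.82529967, 0.01493146, 0.97434665])}
{'vertical_fov': 52.75434268523838, 'cx': 284.70265724636755, 'cy': 206.1125495369553, 'xyz': array([0.53376035, 0.0024567 , 1.01964425]), 'rotation': array([ 0.05956588,  0.00352244, -1.54645995])}
```

View pics/scene0.png

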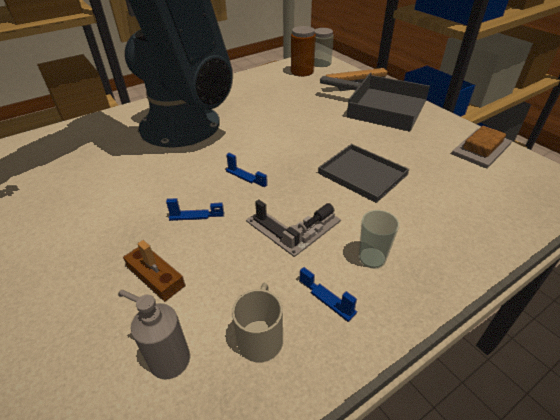

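View pics/top0.png

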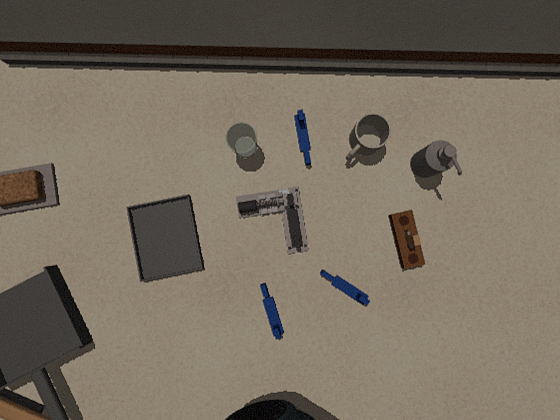

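```bash
cat >> h.py <<'E'
from scipy.spatial.transform import Rotation as Rr
def cam(c,st=None):
    h=c["pixels"].shape[0]; f=h/2/np.tan(np.radians(c["vertical_fov"])/2)
    K=np.array([[f,0,c["cx"]],[0,f,c["cy"]],[0,0,1.]])
    if "mount" in c:
        T=np.eye(4);T[:3,:3]=Rr.from_euler('xyz',st["orientation"]).as_matrix();T[:3,3]=st["tcp_pos"]
        T=T@np.array(c["mount"]); return K,T[:3,:3],T[:3,3]
    return K,Rr.from_euler('xyz',c["rotation"]).as_matrix(),np.array(c["xyz"])
def ray(C,u,v):
    K,R,p=C; d=np.array([(u-K[0,2])/K[0,0],-(v-K[1,2])/K[0,0],-1.]); return p,R@d
def onz(C,u,v,z):
    p,d=ray(C,u,v); return p+d*(z-p[2])/d[2]
def proj(C,X):
    K,R,p=C; q=R.T@(np.asarray(X)-p); return np.array([K[0,2]+K[0,0]*q[0]/-q[2],K[1,2]-K[0,0]*q[1]/-q[2]])
def load(n): return np.load(f"pics/{n}.npy",allow_pickle=True).item()
E
python3 - <<'E'
from h import *
c=load("top0");im=c["pixels"]; C=cam(c)
print({k:v for k,v in c.items() if 'dist' in k or 'lens' in k}, c.keys())
a=cv2.resize(im[175:265,225:325],None,fx=6,fy=6,interpolation=cv2.INTER_CUBIC)
cv2.imwrite("pics/t_br.png",a)
b=cv2.resize(im[200:280,380:440],None,fx=7,fy=7,interpolation=cv2.INTER_CUBIC);cv2.imwrite("pics/t_ho.png",b)
s=load("scene0")["pixels"]
cv2.imwrite("pics/s_br.png",cv2.resize(s[180:270,230:350],None,fx=6,fy=6,interpolation=cv2.INTER_CUBIC))
cv2.imwrite("pics/s_ho.png",cv2.resize(s[230:310,110:200],None,fx=6,fy=6,interpolation=cv2.INTER_CUBIC))
for n,u,v,z in [("tray",165.5,237.5,.02),("holder",406,240,.032),("bracket",270,220,.006)]: print(n,onz(C,u,v,z))
E
```

```text
{} dict_keys(['pixels', 'vertical_fov', 'cx', 'cy', 'xyz', 'rotation'])
tray [0.51241326 0.28647607 0.02      ]
holder [ 0.52051831 -0.27624606  0.032     ]
bracket [0.55996737 0.0418686  0.006     ]
```

View pics/t_br.png

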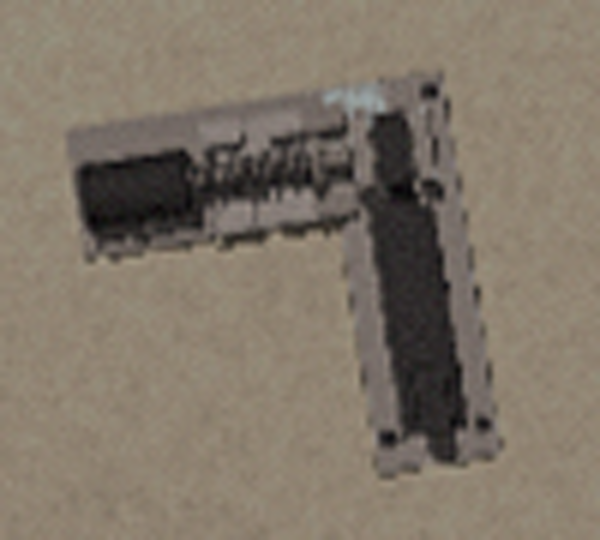

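View pics/t_ho.png

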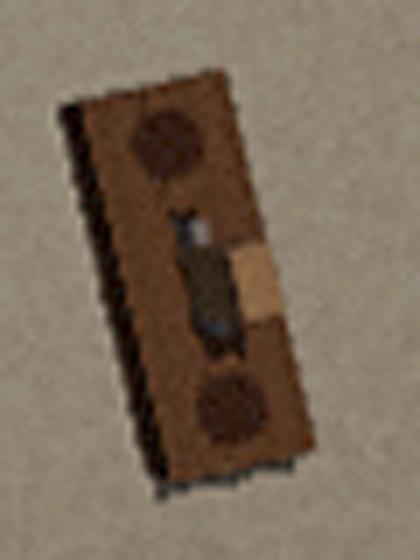

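View pics/s_br.png

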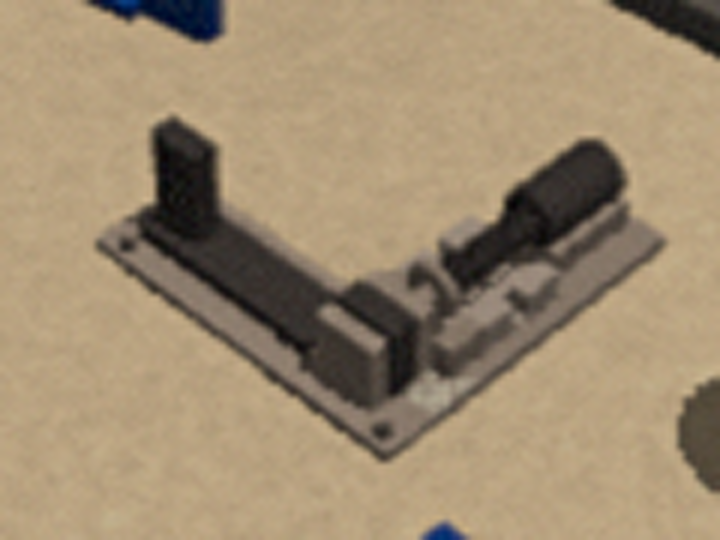

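View pics/s_ho.png

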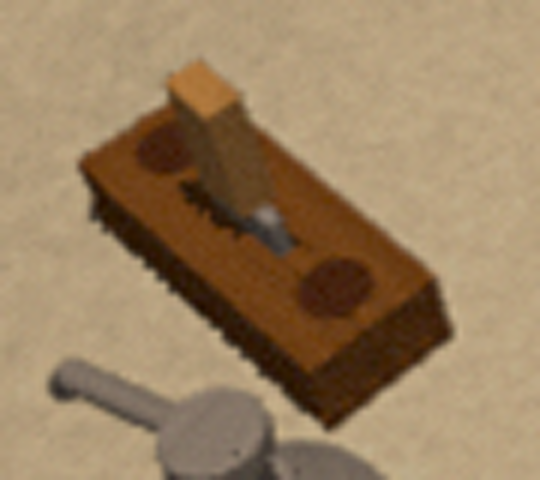

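```bash
python3 - <<'E'
from h import *
C=cam(load("top0"))
def P(x,y,z,f=6,o=(225,175)): return onz(C,(x+.5)/f-.5+o[0],(y+.5)/f-.5+o[1],z)
A=[P(437,75,.006),P(68,130,.006),P(88,262,.006),P(497,455,.006),P(380,475,.006)]
for a in A: print(a)
print("ang TR->TL (y axis)",np.degrees(np.arctan2(*(A[1]-A[0])[[1,0]]))-90, "len",np.linalg.norm(A[1]-A[0]))
print("ang x axis",np.degrees(np.arctan2(*(A[0]-A[3])[[1,0]])),np.linalg.norm(A[0]-A[3]))
H=[P(x,y,.032,7,(380,200)) for x,y in [(222,70),(82,102),(165,482),(315,448)]]
for h in H: print(h)
print(np.mean(H,0), np.degrees(np.arctan2(*(H[0]-H[3])[[1,0]])),np.degrees(np.arctan2(*(H[1]-H[2])[[1,0]])),np.linalg.norm(H[0]-H[3]),np.linalg.norm(H[0]-H[1]))
print("handle top", P(262,283,.006+.088,7,(380,200)))
x=np.radians(10)
# tray corners
im=load("top0")["pixels"]
T=[onz(C,u,v,.02) for u,v in [(127,206),(190,195),(204,270),(141,281)]]
print(np.mean(T,0),[np.linalg.norm(T[i]-T[(i+1)%4]) for i in range(4)],[np.degrees(np.arctan2(*(T[i]-T[(i+1)%4])[[1,0]])) for i in range(4)])
E
```

```text
[ 0.64066009 -0.02194519  0.006     ]
[0.61500633 0.12523831 0.006     ]
[0.5623708  0.11560614 0.006     ]
[ 0.48969479 -0.04917994  0.006     ]
[ 0.48065467 -0.00292218  0.006     ]
ang TR->TL (y axis) 9.887203579775644 len 0.14940246884550337
ang x axis 10.22639434131958 0.15340226289873055
[ 0.59160104 -0.28804391  0.032     ]
[ 0.57980132 -0.2415416   0.032     ]
[ 0.45476577 -0.27012264  0.032     ]
[ 0.46715449 -0.31958085  0.032     ]
[ 0.52333065 -0.27982225  0.032     ] 14.220389465695401 12.875647952217074 0.1283803772173569 0.04797601234570971
handle top [ 0.52193343 -0.28266611  0.094     ]
[0.51171289 0.28649724 0.02      ] [np.float64(0.15122129951035415), np.float64(0.17997584511994158), np.float64(0.14962579180109006), np.float64(0.17983797525791048)] [np.float64(101.32919178033598), np.float64(12.676983037175756), np.float64(-78.7407170456315), np.float64(-166.81342386839984)]
```

```bash
python3 -m pendant '[[386,225,0,-1.5,85],[386,225,0,-1.5,85],[386,225,0,-1.5,85],[386,225,0,-1.5,85],[386,225,0,-1.5,85],[386,225,0,-1.5,85],[386,225,0,-1.5,85],[386,225,0,-1.5,85]]'
```

```text
clock: 0.77
tcp_pos: [0.4251, -0.3375, 0.2307]
orientation: [-3.14, 0.0, 0.236]
ft_force: [0.9, -1.5, 0.0]
grip_width: 0.0853
```

```bash
python3 -m pendant '[[60,56,0,0,60],[60,56,0,0,60],[60,56,0,0,60],[60,56,0,0,60],[60,56,0,0,60],[60,56,0,0,60],[60,56,0,0,60],[60,56,0,0,60]]'
cat >> h.py <<'E'
def snap(n,name):
    st=sense(); c=capture(n); cv2.imwrite(f"pics/{name}.png",c["pixels"]); c["st"]=st; np.save(f"pics/{name}.npy",c,allow_pickle=True); return c,cam(c,st),st
E
python3 - <<'E'
from h import *
c,C,st=snap("wrist","w1"); print(c["mount"],c["vertical_fov"],c["cx"],c["cy"],st["tcp_pos"],st["orientation"])
print(proj(C,[.522,-.282,.094]))
E
```

```text
clock: 1.43
tcp_pos: [0.4843, -0.2824, 0.2309]
orientation: [-3.14, 0.0, 0.234]
ft_force: [0.9, -0.2, 0.2]
grip_width: 0.0596
[[-6.62986774e-04  9.56663269e-01  2.91195724e-01  7.30312063e-02]
 [ 9.99999778e-01  6.17061507e-04  2.49545384e-04  4.55451382e-04]
 [ 5.90452303e-05  2.91195825e-01 -9.56663466e-01 -1.41269210e-01]
 [ 0.00000000e+00  0.00000000e+00  0.00000000e+00  1.00000000e+00]] 60.09841090218899 284.41105911913166 213.61596532680124 [ 0.48431675 -0.28244178  0.23086271] [-3.14025782e+00  1.91845172e-04  2.33650963e-01]
[294.99208837 152.83127914]
```

View pics/w1.png

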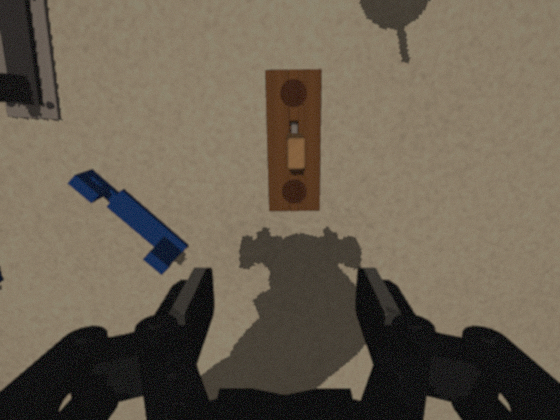

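```bash
python3 - <<'E'
from h import *
c=load("w1"); st=c["st"]; C=cam(c,st); im=c["pixels"]
hsv=cv2.cvtColor(im,cv2.COLOR_BGR2HSV)
roi=im[120:190,265:325]
cv2.imwrite("pics/w1c.png",cv2.resize(im[60:220,255:335],None,fx=3.5,fy=3.5,interpolation=cv2.INTER_CUBIC))
print(im[150,296],im[110,310],hsv[150,296],hsv[110,310])
m=((hsv[...,2]>120)&(hsv[...,1]>90)).astype(np.uint8); m[:60]=0;m[220:]=0
n,l,s,ce=cv2.connectedComponentsWithStats(m)
for i in range(1,n):
    if s[i,4]>100:
        r=cv2.minAreaRect(np.argwhere(l==i)[:,::-1].astype(np.float32)); print(s[i],ce[i],r,onz(C,*r[0],.094))
m=((hsv[...,1]>110)&(hsv[...,2]>40)&(hsv[...,0]<20)).astype(np.uint8); m[:60]=0;m[220:]=0;m[:,:255]=0;m[:,335:]=0
n,l,s,ce=cv2.connectedComponentsWithStats(m); i=1+s[1:,4].argmax()
r=cv2.minAreaRect(np.argwhere(l==i)[:,::-1].astype(np.float32)); print(r)
b=cv2.boxPoints(r); B=np.array([onz(C,*p,.032) for p in b]); print(B,B.mean(0))
E
```

```text
[ 66 100 137] [39 61 92] [ 14 132 137] [ 12 147  92]
[289 139  15  29 413] [295.99031477 152.95641646] ((296.0, 153.0), (28.0, 14.0), 90.0) [ 0.52205329 -0.2827779   0.094     ]
((293.0, 140.0), (140.0, 54.0), 90.0)
[[ 0.57859926 -0.24365258  0.032     ]
 [ 0.58949154 -0.28957718  0.032     ]
 [ 0.46625745 -0.32256375  0.032     ]
 [ 0.45406277 -0.27126734  0.032     ]] [ 0.52210275 -0.28176521  0.032     ]
```

View pics/w1c.png

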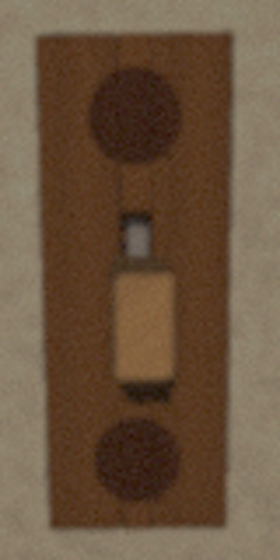

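```bash
python3 -m pendant '[[38,0,0,0,50],[38,0,-20,0,45],[38,0,-60,0,45],[38,0,-100,0,45],[38,0,-140,0,45],[38,0,-160,0,45],[38,0,-177,0,45],[38,0,-177,0,45]]'
python3 - <<'E'
from h import *
c,C,st=snap("wrist","w2"); print(st["tcp_pos"],st["orientation"],proj(C,[.5221,-.2826,.094]))
E
```

```text
clock: 2.15
tcp_pos: [0.5199, -0.2818, 0.0503]
orientation: [-3.136, 0.005, 0.233]
ft_force: [-0.1, 0.3, -0.3]
grip_width: 0.0451
[ 0.51985546 -0.28178123  0.05031117] [-3.13629155  0.00456346  0.23270872] [286.55643226 340.08638438]
```

View pics/w2.png

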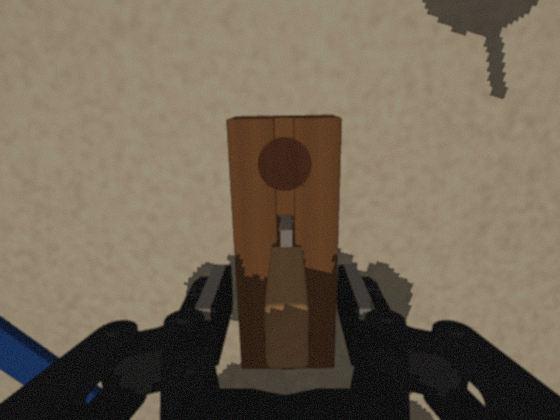

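```bash
python3 -m pendant '[[2,-0.5,3,0,45],[2,-0.5,3,0,20],[2,-0.5,3,0,8],[2,-0.5,3,0,8],[2,-0.5,3,0,8],[2,-0.5,3,0,8],[2,-0.5,3,0,8],[2,-0.5,3,0,8]]'
python3 - <<'E'
from h import *
st=sense();print(st)
E
```

```text
clock: 2.87
tcp_pos: [0.5237, -0.2831, 0.057]
orientation: [-3.14, 0.001, 0.233]
ft_force: [-0.3, 0.9, 5.0]
grip_width: 0.0136
{'clock': 2.8667, 'joint_pos': array([-4.96073273e-01,  4.63547678e-01, -1.40592862e-01,  9.68522765e-01,
        8.73528934e-04,  2.41250635e+00]), 'joint_vel': array([ 0.00032767, -0.00015778,  0.00079599,  0.00044185, -0.00024167,
        0.00063461]), 'joint_efforts': array([-1.32821901e-01, -6.35191584e+01,  2.88394189e+01, -2.48475457e-01,
        1.65984838e-02,  7.53784552e-02]), 'tcp_pos': array([ 0.52373232, -0.28314692,  0.05700799]), 'orientation': array([-3.13969743e+00,  8.10426536e-04,  2.33012983e-01]), 'ft_force': array([-0.28690149,  0.94725127,  4.99984753]), 'moment': array([0.08062595, 0.12408891, 0.02918075]), 'grip_width': 0.013572053516162306}
```

```bash
python3 -m pendant '[[0,0,15,0,8],[0,0,40,0,8],[0,0,80,0,8],[0,0,120,-1,8],[0,30,120,-3,8],[0,70,120,-3.4,8],[0,110,120,-3.4,8],[0,150,120,-3.4,8]]'
python3 -m pendant '[[21,40,0,0,8],[21,80,0,0,8],[21,120,0,0,8],[21,140,0,0,8],[21,140,0,0,8],[21,140,0,0,8],[21,140,0,0,8],[21,140,0,0,8]]'
python3 - <<'E'
from h import *
c,C,st=snap("wrist","w3"); print(st["tcp_pos"],st["orientation"],st["ft_force"])
E
```

```text
clock: 3.53
tcp_pos: [0.5236, -0.132, 0.1779]
orientation: [-3.14, -0.001, 0.172]
ft_force: [0.4, -0.4, -0.5]
grip_width: 0.0132
clock: 4.2
tcp_pos: [0.5446, 0.0071, 0.1782]
orientation: [-3.141, -0.001, 0.171]
ft_force: [-0.3, -0.2, -1.4]
grip_width: 0.013
[0.54463272 0.00710947 0.17822344] [-3.14060540e+00 -1.06901854e-03  1.71329861e-01] [-0.30722945 -0.18164053 -1.43916926]
```

View pics/w3.png

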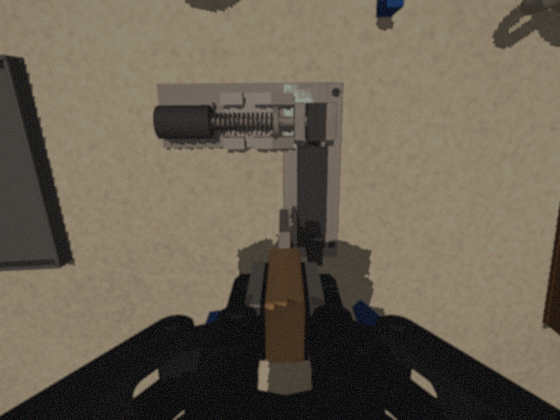

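```bash
python3 - <<'E'
from h import *
im=load("w3")["pixels"]
a=cv2.resize(im[75:165,145:350],None,fx=3.9,fy=3.9,interpolation=cv2.INTER_CUBIC); a=cv2.convertScaleAbs(a,alpha=1.7)
cv2.imwrite("pics/w3c.png",a)
a=cv2.resize(im[195:405,210:370],None,fx=2.8,fy=2.8,interpolation=cv2.INTER_CUBIC); a=cv2.convertScaleAbs(a,alpha=1.7)
cv2.imwrite("pics/w3d.png",a)
E
```

```text
(no output)
```

View pics/w3c.png

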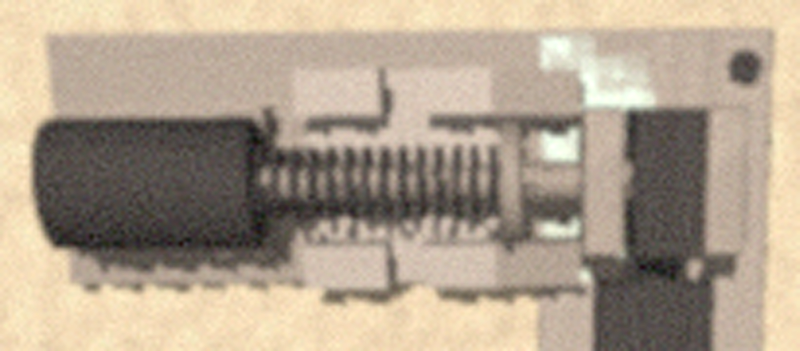

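View pics/w3d.png

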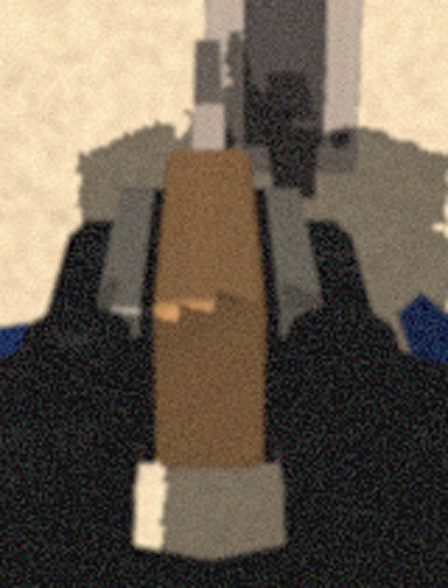

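```bash
python3 - <<'E'
from h import *
c=load("w3"); st=c["st"]; C=cam(c,st); im=c["pixels"]
def P(x,y,z): 
    f=3.9; return onz(C,(x+.5)/f-.5+145,(y+.5)/f-.5+75,z)
yaw=np.radians(10)
ex=np.array([np.cos(yaw),np.sin(yaw),0]);ey=np.array([-np.sin(yaw),np.cos(yaw),0])
# corners of base plate for yaw
a=P(775,30,.006);b=P(48,35,.006);print(a,b,np.degrees(np.arctan2(*(b-a)[[1,0]]))-90,np.linalg.norm(b-a))
L=[P(585,108,.038),P(750,108,.038),P(585,258,.038),P(750,258,.038)]
for p in L: print(p)
o=np.mean(L,0)
print("lug o",o, "along y size",(L[0]-L[1])@ey,"x",(L[0]-L[2])@ex)
o[2]=0
def br(x,y,z): d=P(x,y,z)-o; return d@ex*1e3,d@ey*1e3
print("barrel",br(250,185,.026),br(35,185,.03))
print("barrel sides",br(150,118,.026),br(150,248,.026))
print("collar",br(523,185,.038),br(500,185,.038))
print("base +x edge",br(600,31,.006))
for x in (490,385,382,295): print("rail x",x,br(x,95,.0195),br(x,95,.008))
for y in (68,118,245,290): print("rail y",y,br(340,y,.0195))
print("gap fork pt", o+ey*.022)
a=cv2.resize(im[85:160,215:310],None,fx=8,fy=8,interpolation=cv2.INTER_CUBIC); a=cv2.convertScaleAbs(a,alpha=2)
cv2.imwrite("pics/w3e.png",a)
E
```

```text
[ 0.64095087 -0.02522714  0.006     ] [0.61421475 0.1241635  0.006     ] 10.146678272780719 0.1517642401710231
[0.61867965 0.01185159 0.038     ]
[ 0.62400739 -0.01906228  0.038     ]
[0.5910318 0.0068538 0.038    ]
[ 0.59652414 -0.02499556  0.038     ]
lug o [ 0.60756074 -0.00633811  0.038     ] along y size 0.031369376505954095 x 0.028095678050594566
barrel (np.float64(-0.41698338459668705), np.float64(83.05291026107189)) (np.float64(-0.06751290888801567), np.float64(124.95065940007524))
barrel sides (np.float64(12.578914512737429), np.float64(102.09495995361698)) (np.float64(-12.806182105647375), np.float64(104.25031852522875))
collar (np.float64(-0.05870551819384985), np.float64(27.891203930964668)) (np.float64(-0.041760166478457816), np.float64(32.33186726794046))
base +x edge (np.float64(29.54938906733527), np.float64(12.091303255793127))
rail x 490 (np.float64(16.750436581660427), np.float64(34.71688844945761)) (np.float64(16.883840621135086), np.float64(35.155524306080544))
rail x 385 (np.float64(16.832728021103378), np.float64(55.94354724339208)) (np.float64(16.96928581431252), np.float64(57.19567785588496))
rail x 382 (np.float64(16.835079381954436), np.float64(56.55006883086781)) (np.float64(16.971727289191378), np.float64(57.82544389909551))
rail x 295 (np.float64(16.90327312150037), np.float64(74.1402975475109)) (np.float64(17.04253449937543), np.float64(76.08980409137295))
rail y 68 (np.float64(22.04507629333182), np.float64(64.80386623266202))
rail y 118 (np.float64(12.414595163170352), np.float64(65.24617161061566))
rail y 245 (np.float64(-12.918815801767924), np.float64(66.4096756723815))
rail y 290 (np.float64(-22.20901250361932), np.float64(66.83635258581285))
gap fork pt [0.60374048 0.01532766 0.        ]
```

View pics/w3e.png

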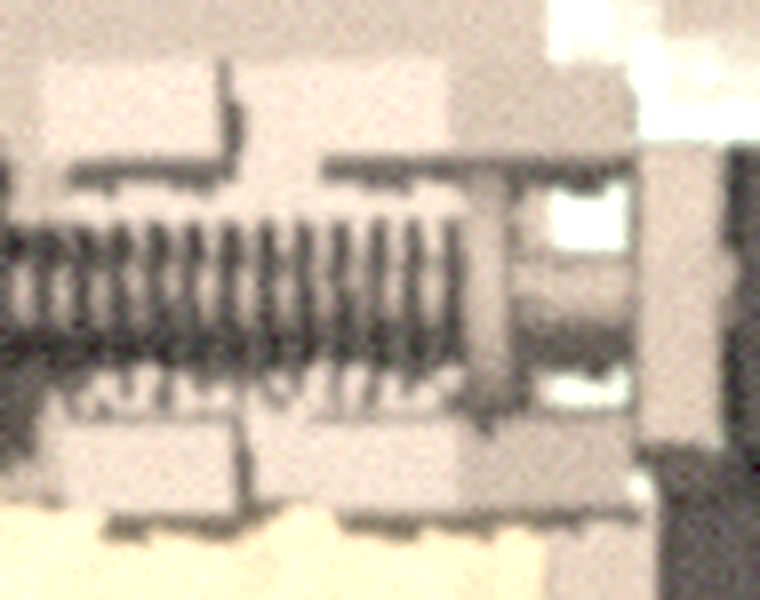

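```bash
python3 - <<'E'
from h import *
c=load("w3"); st=c["st"]; C=cam(c,st)
R=Rr.from_euler('xyz',st["orientation"]).as_matrix()
def tool(u,v,zz): return R.T@(onz(C,u,v,st["tcp_pos"][2]+zz)-st["tcp_pos"])*1e3
q=lambda x,y:((x+.5)/2.8-.5+210,(y+.5)/2.8-.5+195)
for dz in (-.049,-.051,-.053):
  print(dz,"prong tip front",tool(*q(207,40),dz)," expect x +19"," handle bottom front",tool(*q(208,150),dz+.038),"expect 12; top front",tool(*q(210,465),dz+.088),"12; prong/bridge step",tool(*q(207,103),dz+.03))
E
```

```text
-0.049 prong tip front [1.77918016e+01 4.19614977e-02 4.90190302e+01]  expect x +19  handle bottom front [10.35720414  0.27580012 11.01081141] expect 12; top front [ -9.72846634   0.55640955 -39.01099053] 12; prong/bridge step [15.52831525  0.10394321 19.01651757]
-0.051 prong tip front [1.72110955e+01 3.68742356e-02 5.10184166e+01]  expect x +19  handle bottom front [ 9.5340531   0.27251374 13.00993681] expect 12; top front [-11.34624803   0.55700112 -37.01271844] 12; prong/bridge step [14.81073101  0.09867725 21.01575777]
-0.053 prong tip front [1.66303895e+01 3.17869735e-02 5.30178029e+01]  expect x +19  handle bottom front [ 8.71090206  0.26922736 15.00906221] expect 12; top front [-12.96402972   0.55759268 -35.01444634] 12; prong/bridge step [14.09314677  0.09341128 23.01499798]
```

```bash
python3 -m pendant '[[30,4,0,0.3,8],[60.5,8.5,0,0.3,8],[60.5,8.5,-20,0.3,8],[60.5,8.5,-45,0.3,8],[60.5,8.5,-68,0.3,8],[60.5,8.5,-73,0.3,8],[60.5,8.5,-73,0.3,8],[60.5,8.5,-73,0.3,8]]'
python3 - <<'E'
from h import *
c,C,st=snap("wrist","w4"); print(st["tcp_pos"],st["orientation"],st["ft_force"])
a=cv2.resize(c["pixels"][195:405,180:380],None,fx=2.8,fy=2.8,interpolation=cv2.INTER_CUBIC); a=cv2.convertScaleAbs(a,alpha=1.8)
cv2.imwrite("pics/w4d.png",a)
c,C,st=snap("scene","s4")
cv2.imwrite("pics/s4d.png",cv2.convertScaleAbs(cv2.resize(c["pixels"][160:260,240:360],None,fx=6,fy=6,interpolation=cv2.INTER_CUBIC),alpha=1.5))
E
```

```text
clock: 4.92
tcp_pos: [0.6054, 0.0147, 0.1059]
orientation: [-3.141, -0.001, 0.175]
ft_force: [0.3, -0.4, -0.4]
grip_width: 0.0135
[0.60541488 0.01474653 0.10592965] [-3.14061078e+00 -1.39124546e-03  1.75124492e-01] [ 0.31538486 -0.43108705 -0.44703871]
```

View pics/w4d.png

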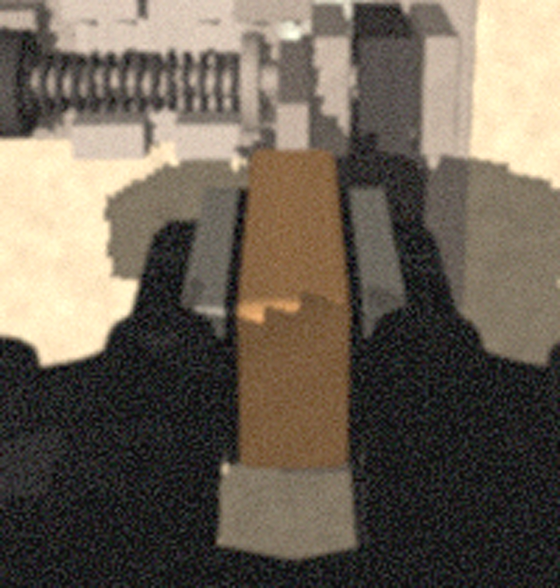

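View pics/s4d.png

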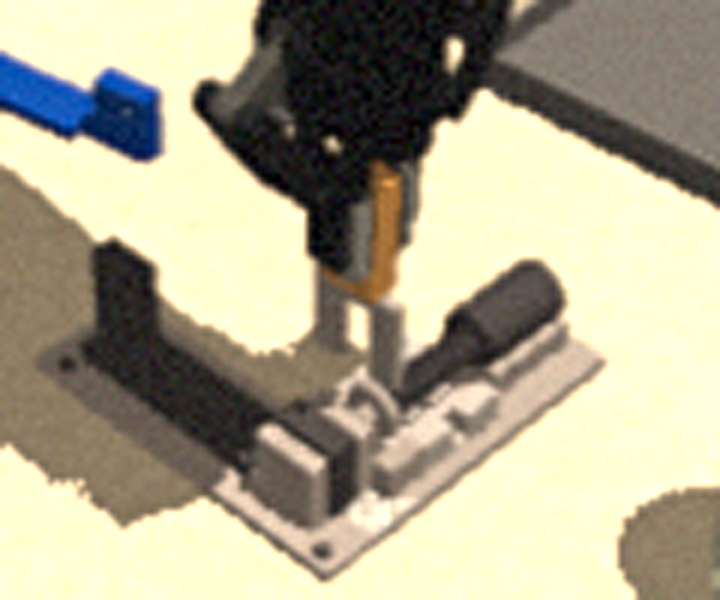

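```bash
python3 - <<'E'
from h import *
c=load("w4"); st=c["st"]; C=cam(c,st)
yaw=np.radians(10.1)
ex=np.array([np.cos(yaw),np.sin(yaw),0]);ey=np.array([-np.sin(yaw),np.cos(yaw),0])
o=np.array([.60756,-.00634,0])
def br(x,y,z): d=onz(C,(x+.5)/2.8-.5+180,(y+.5)/2.8-.5+195,z)-o; return np.round([d@ex*1e3,d@ey*1e3],1)
print("lug",br(313,38,.038),br(350,38,.038),br(422,38,.038),br(458,38,.038))
print("collar",br(260,70,.030),br(241,70,.030))
zt=st["tcp_pos"][2]-.051
print("prong tip",br(278,38,zt),br(312,38,zt),br(295,38,zt)," bridge bottom edge",br(277,103,zt+.03),br(309,103,zt+.03))
d=st["tcp_pos"]-o; print("tcp",d@ex*1e3,d@ey*1e3)
# scene: tips
c=load("s4"); S=cam(c)
q=lambda x,y:((x+.5)/6-.5+240,(y+.5)/6-.5+160)
for x,y in [(370,378),(402,385),(315,340),(348,347)]:
    p,dd=ray(S,*q(x,y))
    # intersect with vertical plane y_br=22+2.5? report at z=zt
    X=onz(S,*q(x,y),zt)-o; print("scene tip",X@ex*1e3,X@ey*1e3)
E
```

```text
lug [14.4 16.5] [14.4  8.6] [14.4 -6.9] [ 14.4 -14.6]
collar [ 4.7 28.2] [ 4.7 32.5]
prong tip [19.3 23.7] [19.3 17. ] [19.3 20.3]  bridge bottom edge [16.4 23.4] [16.4 18. ]
tcp 1.5860028406524187 21.135939013686457
scene tip 9.75324642028506 21.020445800600463
scene tip 19.954689755056556 26.277480938492037
scene tip -17.160062679550233 21.365255562538014
scene tip -6.432706006208237 26.96272440574917
```

```bash
python3 - <<'E'
from h import *
yaw=np.radians(10.1)
ex=np.array([np.cos(yaw),np.sin(yaw),0]);ey=np.array([-np.sin(yaw),np.cos(yaw),0])
o=np.array([.60756,-.00634,0])
c=load("s4"); S=cam(c)
q=lambda x,y:((x+.5)/6-.5+240,(y+.5)/6-.5+160)
for n,x,y,z in [("corner 30,-24",325,570,.006),("30,125",605,360,.006),("near lug top outer +x,-y (14,-16)",320,472,.038),("-14,-16",258,425,.038)]:
    X=onz(S,*q(x,y),z)-o; print(n,X@ex*1e3,X@ey*1e3)
E
```

```text
corner 30,-24 30.49651794171141 -21.98031478377496
30,125 32.46752877319164 128.4136007818846
near lug top outer +x,-y (14,-16) 17.635020308284307 -11.70274312533651
-14,-16 -13.470528457274652 -10.770356697926049
```

```bash
python3 -m pendant '[[-0.3,1.7,0,0,8],[-0.3,1.7,-5,0,8],[-0.3,1.7,-10,0,8],[-0.3,1.7,-14,0,8],[-0.3,1.7,-18,0,8],[-0.3,1.7,-22,0,8],[-0.3,1.7,-26,0,8],[-0.3,1.7,-28,0,8]]'
python3 - <<'E'
from h import *
c,C,st=snap("wrist","w5"); print(st["tcp_pos"],st["orientation"],st["ft_force"],st["moment"])
a=cv2.resize(c["pixels"][195:405,180:380],None,fx=2.8,fy=2.8,interpolation=cv2.INTER_CUBIC); a=cv2.convertScaleAbs(a,alpha=1.8)
cv2.imwrite("pics/w5d.png",a)
c,C,st=snap("scene","s5")
cv2.imwrite("pics/s5d.png",cv2.convertScaleAbs(cv2.resize(c["pixels"][160:260,240:360],None,fx=6,fy=6,interpolation=cv2.INTER_CUBIC),alpha=1.5))
E
```

```text
clock: 5.68
tcp_pos: [0.6054, 0.0168, 0.078]
orientation: [-3.141, -0.002, 0.176]
ft_force: [-1.4, 0.4, -0.6]
grip_width: 0.0135
[0.60544595 0.01677358 0.07799351] [-3.14078555e+00 -2.47478758e-03  1.75581470e-01] [-1.38653385  0.41533012 -0.55381088] [ 0.00047562 -0.01413952 -0.04187115]
```

View pics/w5d.png

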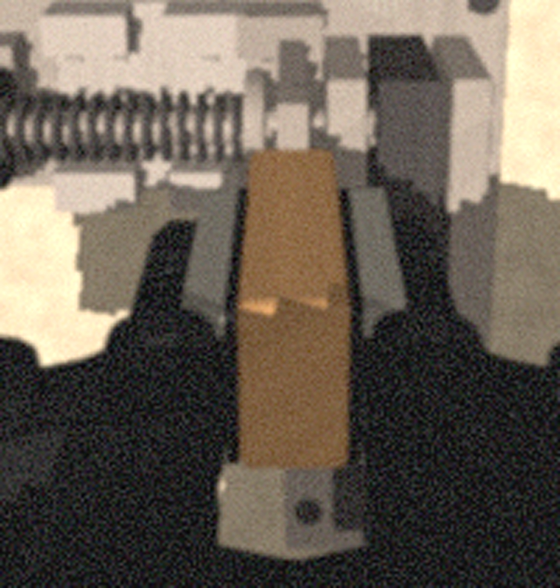

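View pics/s5d.png

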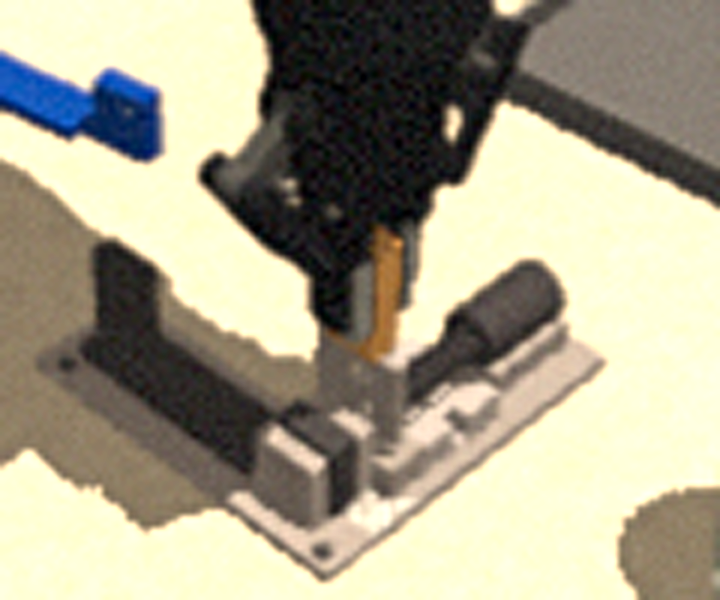

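```bash
python3 -m pendant '[[0,0,-1,0,8],[0,0,-2,0,8],[0,0,-3,0,8],[0,0,-4,0,8],[0,0,-5,0,8],[0,0,-5.5,0,8],[0,0,-5.5,0,8],[0,0,-5.5,0,8]]'
```

```text
clock: 6.45
tcp_pos: [0.6054, 0.0168, 0.0727]
orientation: [-3.141, -0.002, 0.176]
ft_force: [0.0, 0.4, -0.8]
grip_width: 0.0134
```

```bash
python3 -m pendant '[[0,0,-0.5,0,8],[0,0,-1,0,8],[0,0,-1.5,0,8],[0,0,-1.5,0,8],[0,0,-1.5,0,8],[0,0,-1.5,0,8],[0,0,-1.5,0,8],[0,0,-1.5,0,8]]'
```

```text
clock: 7.12
tcp_pos: [0.6055, 0.0168, 0.0713]
orientation: [-3.141, -0.003, 0.176]
ft_force: [-0.2, 0.2, -0.5]
grip_width: 0.0132
```

```bash
python3 -m pendant '[[0,0,-0.5,0,8],[0,0,-1,0,8],[0,0,-1.5,0,8],[0,0,-1.5,0,8],[0,0,-1.5,0,8],[0,0,-1.5,0,8],[0,0,-1.5,0,8],[0,0,-1.5,0,8]]'
```

```text
clock: 7.78
tcp_pos: [0.6057, 0.0167, 0.0709]
orientation: [-3.141, -0.004, 0.175]
ft_force: [-2.6, -0.1, 9.3]
grip_width: 0.0132
```

```bash
python3 -m pendant '[[-0.5,3,0,0,8],[-1.1,6,0,0,8],[-1.6,9,0,0,8],[-2.1,12,0,0,8],[-2.7,15,0,0,8],[-3.2,18,0,0,8],[-3.5,19.7,0,0,8],[-3.5,19.7,0,0,8]]'
```

```text
clock: 8.45
tcp_pos: [0.6022, 0.0367, 0.0709]
orientation: [-3.141, -0.004, 0.176]
ft_force: [1.2, -4.1, 1.6]
grip_width: 0.0133
```

```bash
python3 -m pendant '[[-0.1,0.7,-0.7,0,8],[-0.3,1.5,-0.7,0,8],[-0.4,2.3,-0.7,0,8],[-0.5,3,-0.7,0,8],[-0.7,3.8,-0.7,0,8],[-0.8,4.5,-0.7,0,8],[-0.9,5.3,-0.7,0,8],[-1.0,5.9,-0.7,0,8]]'
```

```text
clock: 9.12
tcp_pos: [0.6015, 0.0419, 0.0705]
orientation: [3.14, -0.004, 0.175]
ft_force: [1.7, -7.3, 4.4]
grip_width: 0.0133
```

```bash
python3 -m pendant '[[-0.1,0.5,-0.8,0,8],[-0.2,1,-0.8,0,8],[-0.3,1.5,-0.8,0,8],[-0.4,2,-0.8,0,8],[-0.4,2.5,-0.8,0,8],[-0.5,3,-0.8,0,8],[-0.5,3,-0.8,0,8],[-0.5,3,-0.8,0,8]]'
```

```text
clock: 9.78
tcp_pos: [0.6013, 0.0434, 0.0704]
orientation: [3.137, -0.005, 0.174]
ft_force: [-0.9, -10.2, 8.5]
grip_width: 0.0132
```

```bash
python3 -m pendant '[[-0.2,1,-0.4,0,8],[-0.3,2,-0.4,0,8],[-0.4,2.5,-0.4,0,8],[-0.5,3,-0.4,0,8],[-0.6,3.5,-0.4,0,8],[-0.7,4,-0.4,0,8],[-0.7,4,-0.4,0,8],[-0.7,4,-0.4,0,8]]'
python3 - <<'E'
from h import *
c,C,st=snap("wrist","w6"); print(st["tcp_pos"],st["orientation"],st["ft_force"],st["moment"])
a=cv2.resize(c["pixels"][195:405,180:380],None,fx=2.8,fy=2.8,interpolation=cv2.INTER_CUBIC); a=cv2.convertScaleAbs(a,alpha=1.8)
cv2.imwrite("pics/w6d.png",a)
c,C,st=snap("scene","s6")
cv2.imwrite("pics/s6d.png",cv2.convertScaleAbs(cv2.resize(c["pixels"][160:260,240:360],None,fx=6,fy=6,interpolation=cv2.INTER_CUBIC),alpha=1.5))
E
```

```text
clock: 10.45
tcp_pos: [0.6006, 0.0469, 0.07]
orientation: [3.137, -0.004, 0.174]
ft_force: [0.8, -6.7, 1.6]
grip_width: 0.0135
[0.60060436 0.04688608 0.06996004] [ 3.13653192 -0.0044926   0.17399811] [ 0.75617019 -6.70160608  1.60264735] [-1.52083676 -0.19509509  0.00744761]
```

View pics/w6d.png

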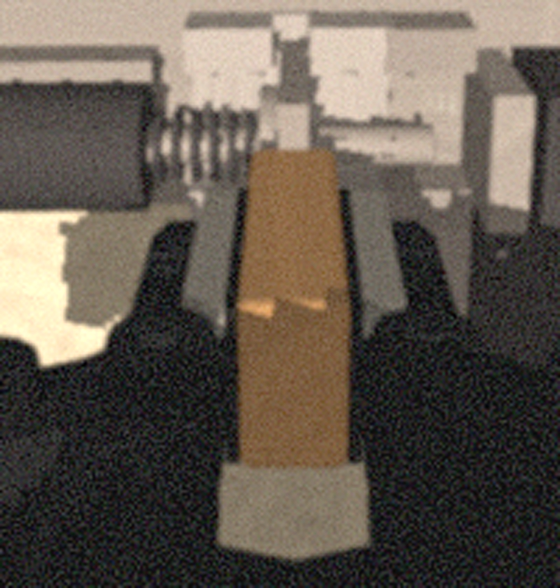

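View pics/s6d.png

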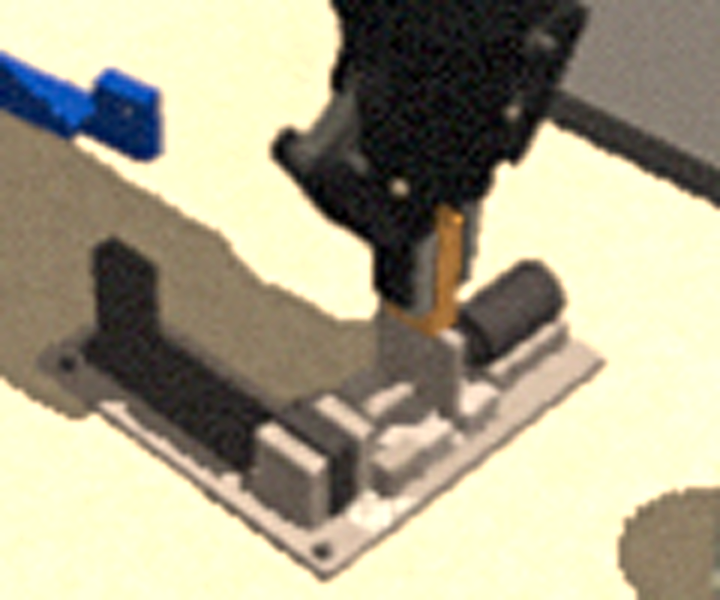

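```bash
python3 -m pendant '[[0,0,-0.5,0,8],[0,0,-1,0,8],[0,0,-1.5,0,8],[0,0,-1.5,0,8],[0,0,-1.5,0,8],[0,0,-1.5,0,8],[0,0,-1.5,0,8],[0,0,-1.5,0,8]]'
```

```text
clock: 11.22
tcp_pos: [0.6007, 0.0464, 0.0684]
orientation: [3.136, -0.004, 0.174]
ft_force: [2.3, -6.6, 0.7]
grip_width: 0.0131
```

```bash
python3 -m pendant '[[0,0,-0.8,0,8],[0,0.2,-1.6,0,8],[0,0.3,-2.4,0,8],[0,0.3,-3.2,0,8],[0,0.3,-4,0,8],[0,0.3,-4.8,0,8],[0,0.3,-5,0,8],[0,0.3,-5,0,8]]'
```

```text
clock: 11.88
tcp_pos: [0.6008, 0.0462, 0.0632]
orientation: [3.135, -0.004, 0.173]
ft_force: [0.7, -5.9, 1.4]
grip_width: 0.0134
```

```bash
python3 -m pendant '[[0,0.2,-0.8,0,8],[0,0.3,-1.6,0,8],[0,0.3,-2.4,0,8],[0,0.3,-3,0,8],[0,0.3,-3.4,0,8],[0,0.3,-3.8,0,8],[0,0.3,-3.8,0,8],[0,0.3,-3.8,0,8]]'
```

```text
clock: 12.55
tcp_pos: [0.6009, 0.0462, 0.0594]
orientation: [3.134, -0.004, 0.173]
ft_force: [0.3, -6.2, 1.4]
grip_width: 0.0131
```

```bash
python3 -m pendant '[[0,0.2,-0.3,0,8],[0,0.2,-0.7,0,8],[0,0.2,-1,0,8],[0,0.2,-1.2,0,8],[0,0.2,-1.2,0,8],[0,0.2,-1.2,0,8],[0,0.2,-1.2,0,8],[0,0.2,-1.2,0,8]]'
```

```text
clock: 13.22
tcp_pos: [0.6011, 0.0462, 0.059]
orientation: [3.134, -0.005, 0.173]
ft_force: [-1.9, -4.5, 10.3]
grip_width: 0.0135
```

```bash
python3 -m pendant '[[0,-0.3,0,0,8],[0.1,-0.8,0,0,8],[0.2,-1.2,0,0,8],[0.2,-1.2,0,0,8],[0.2,-1.2,0,0,8],[0.2,-1.2,0,0,8],[0.2,-1.2,0,0,8],[0.2,-1.2,0,0,8]]'
```

```text
clock: 13.88
tcp_pos: [0.601, 0.0458, 0.0591]
orientation: [3.136, -0.005, 0.173]
ft_force: [-1.6, 0.0, 5.1]
grip_width: 0.0133
```

```bash
python3 -m pendant '[[0,0,0,0,14],[0,0,0,0,16],[0,0,0,0,20],[0,0,0,0,24],[0,0,0,0,28],[0,0,0,0,30],[0,0,0,0,30],[0,0,0,0,30]]'
python3 - <<'E'
from h import *
c,C,st=snap("wrist","w7"); print(st["tcp_pos"],st["orientation"],st["ft_force"],st["moment"])
a=cv2.resize(c["pixels"][195:405,180:380],None,fx=2.8,fy=2.8,interpolation=cv2.INTER_CUBIC); a=cv2.convertScaleAbs(a,alpha=1.8)
cv2.imwrite("pics/w7d.png",a)
E
```

```text
clock: 14.55
tcp_pos: [0.601, 0.0458, 0.059]
orientation: [3.136, -0.005, 0.173]
ft_force: [-0.4, 0.7, 0.3]
grip_width: 0.0298
[0.60103235 0.04575898 0.05902908] [ 3.13559067 -0.00503941  0.17337446] [-0.41744729  0.66082848  0.32334915] [-0.00492123 -0.00482116  0.02694251]
```

View pics/w7d.png

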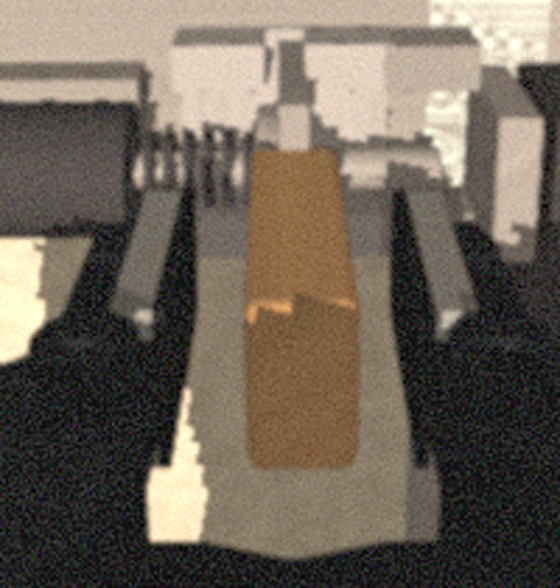

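```bash
python3 -m pendant '[[0,0,10,0,30],[0,0,35,0,30],[0,0,70,0,30],[0,0,105,0,30],[-20,-10,111,0,40],[-55,-30,111,0,50],[-90,-49,111,0,50],[-125,-68,111,0,50]]'
python3 -m pendant '[[-21,-11,0,0,50],[-21,-11,0,0,50],[-21,-11,0,0,50],[-21,-11,0,0,50],[-21,-11,0,0,50],[-21,-11,0,0,50],[-21,-11,0,0,50],[-21,-11,0,0,50]]'
python3 - <<'E'
from h import *
c,C,st=snap("wrist","w8"); print(st["tcp_pos"],st["orientation"],st["ft_force"],st["moment"])
print(proj(C,[.5111,-.0235,.058]))
E
```

```text
clock: 15.27
tcp_pos: [0.4748, -0.0226, 0.1708]
orientation: [3.135, -0.006, 0.174]
ft_force: [0.6, -0.6, 0.9]
grip_width: 0.05
clock: 15.93
tcp_pos: [0.4541, -0.0333, 0.1705]
orientation: [3.135, -0.005, 0.175]
ft_force: [-0.2, 1.0, -0.5]
grip_width: 0.0498
[ 0.45411631 -0.03334421  0.17046377] [ 3.13540309 -0.00541903  0.17478705] [-0.23658942  0.98900061 -0.50300857] [0.00351287 0.0030463  0.05572045]
[282.98325918 127.38157527]
```

View pics/w8.png

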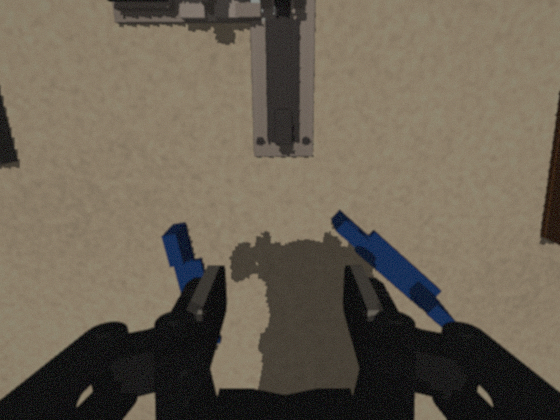

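```bash
python3 - <<'E'
from h import *
c=load("w8")
cv2.imwrite("pics/w8c.png",cv2.convertScaleAbs(cv2.resize(c["pixels"][0:170,235:335],None,fx=3.5,fy=3.5,interpolation=cv2.INTER_CUBIC),alpha=3))
c,C,st=snap("scene","s8")
cv2.imwrite("pics/s8d.png",cv2.convertScaleAbs(cv2.resize(c["pixels"][160:260,240:360],None,fx=6,fy=6,interpolation=cv2.INTER_CUBIC),alpha=1.5))
E
```

```text
(no output)
```

View pics/w8c.png

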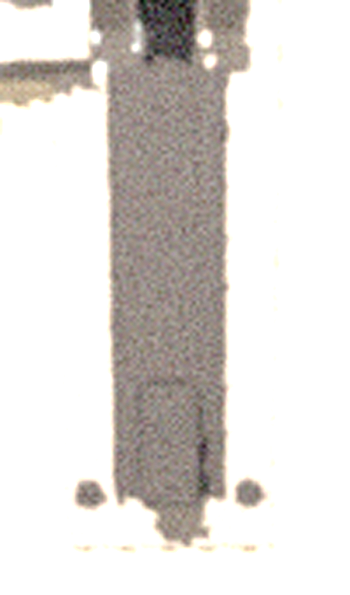

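View pics/s8d.png

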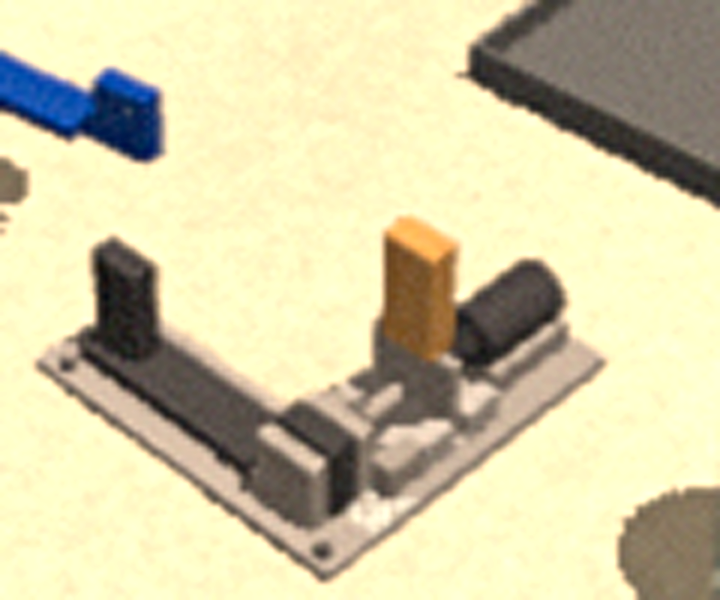

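```bash
python3 - <<'E'
from h import *
c=load("w8");st=c["st"];C=cam(c,st)
q=lambda x,y:((x+.5)/3.5-.5+235,(y+.5)/3.5-.5)
A=np.array([onz(C,*q(x,y),.058) for x,y in [(138,380),(200,380),(138,500),(200,500)]]);print(A,A.mean(0),np.linalg.norm(A[0]-A[1]),np.linalg.norm(A[0]-A[2]))
print(A.mean(0)-st["tcp_pos"])
for n,x,y in [("foot",112,350),("foot",225,350)]: print(onz(C,*q(x,y),.014))
E
```

```text
[[ 0.52243301 -0.0154386   0.058     ]
 [ 0.52449535 -0.02716813  0.058     ]
 [ 0.50002115 -0.0191923   0.058     ]
 [ 0.5021318  -0.03123538  0.058     ]] [ 0.51227033 -0.0232586   0.058     ] 0.011909460983082603 0.022724034373448866
[ 0.05815402  0.01008561 -0.11246377]
[ 0.5273003  -0.00778024  0.014     ]
[ 0.53168477 -0.03269735  0.014     ]
```

```bash
python3 -m pendant '[[30,5,0,0.1,45],[57.8,9.8,0,0.1,40],[57.8,9.8,-40,0.1,40],[57.8,9.8,-75,0.1,40],[57.8,9.8,-110,0.1,40],[57.8,9.8,-135,0.1,40],[57.8,9.8,-145,0.1,40],[57.8,9.8,-145,0.1,40]]'
python3 - <<'E'
from h import *
c,C,st=snap("wrist","w9"); print(st["tcp_pos"],st["orientation"],st["ft_force"],st["moment"])
cv2.imwrite("pics/w9c.png",cv2.convertScaleAbs(c["pixels"],alpha=2.5))
E
```

```text
clock: 16.7
tcp_pos: [0.5101, -0.0235, 0.0234]
orientation: [3.136, -0.001, 0.176]
ft_force: [-0.0, -0.6, 0.2]
grip_width: 0.04
[ 0.51006075 -0.0235062   0.02340447] [ 3.13634746e+00 -1.09700765e-03  1.76416833e-01] [-0.00458742 -0.5653113   0.20733918] [-0.00724189  0.03521738 -0.01335838]
```

View pics/w9c.png

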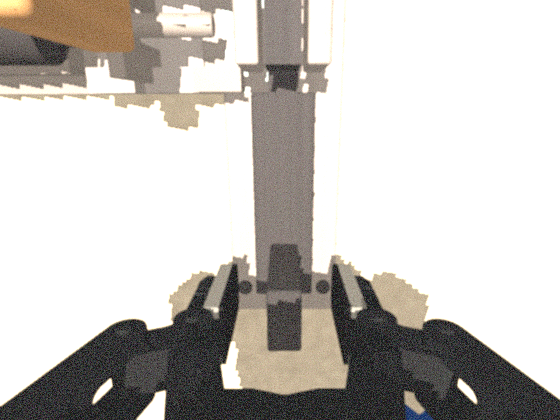

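```bash
python3 -m pendant '[[1,0,1,0,40],[1,0,1,0,25],[1,0,1,0,14],[1,0,1,0,6],[1,0,1,0,6],[1,0,1,0,6],[1,0,1,0,6],[1,0,1,0,6]]'
python3 - <<'E'
from h import *
st=sense();print(st["tcp_pos"],st["orientation"],st["ft_force"],st["moment"],st["grip_width"])
E
```

```text
clock: 17.42
tcp_pos: [0.5135, -0.0236, 0.0277]
orientation: [3.135, -0.007, 0.176]
ft_force: [-1.1, 0.0, 5.5]
grip_width: 0.0111
[ 0.51351463 -0.02360022  0.02774385] [ 3.13526331 -0.00675189  0.17623653] [-1.14929754  0.01774938  5.54975273] [ 0.14298696  0.05539148 -0.04312661] 0.011081281914515809
```

```bash
python3 -m pendant '[[0,0,0.5,0,6],[0,0,1,0,6],[0,0,2,0,6],[0,0,3,0,6],[0,0,4,0,6],[0,0,5,0,6],[0,0,6,0,6],[0,0,6,0,6]]'
python3 - <<'E'
from h import *
st=sense();print(st["tcp_pos"],st["orientation"],st["ft_force"],st["moment"],st["grip_width"])
E
```

```text
clock: 18.08
tcp_pos: [0.5136, -0.0236, 0.0339]
orientation: [3.135, -0.007, 0.176]
ft_force: [-0.4, -0.8, -2.1]
grip_width: 0.0107
[ 0.5135813  -0.02360687  0.03385836] [ 3.13522114 -0.00680943  0.17627394] [-0.41600952 -0.83169393 -2.10716628] [-0.02348048  0.08365233  0.03990176] 0.010663055645944783
```

```bash
python3 -m pendant '[[0,0,5,0,6],[0,0,15,0,6],[0,0,30,0,6],[0,0,50,0,6],[0,0,75,0,6],[0,0,100,0,6],[0,0,118,0,6],[0,0,118,0,6]]'
python3 - <<'E'
from h import *
st=sense();print(st["tcp_pos"],st["orientation"],st["ft_force"],st["moment"],st["grip_width"])
c,C,st=snap("scene","s10")
cv2.imwrite("pics/s10.png",cv2.convertScaleAbs(c["pixels"],alpha=1.4))
c,C,st=snap("wrist","w10")
cv2.imwrite("pics/w10.png",cv2.convertScaleAbs(c["pixels"],alpha=2))
E
```

```text
clock: 18.75
tcp_pos: [0.5157, -0.0237, 0.1565]
orientation: [3.134, -0.013, 0.176]
ft_force: [1.3, 0.1, -2.0]
grip_width: 0.0106
[ 0.51571593 -0.02370413  0.15650864] [ 3.1337661  -0.01337797  0.17625643] [ 1.29362893  0.13605724 -1.95268759] [-0.01093919  0.01904596 -0.03854059] 0.010633743780685156
```

View pics/s10.png

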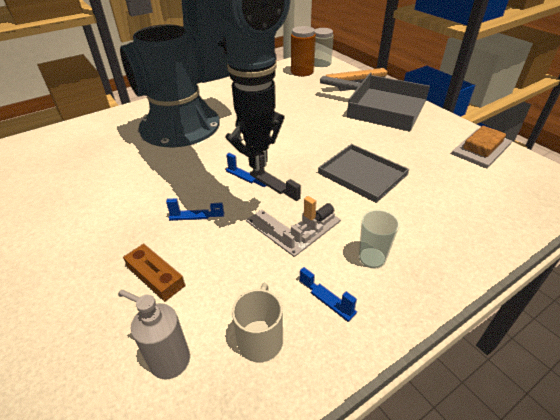

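View pics/w10.png

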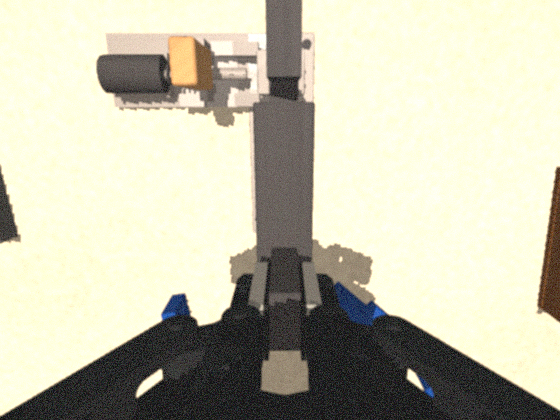

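```bash
python3 -m pendant '[[-15,10,0,0,6],[-40,30,0,0.5,6],[-52,65,0,1,6],[-52,105,0,2,6],[-52,145,0,2.7,6],[-52,180,0,2.7,6],[-52,215,0,2.7,6],[-52,250,0,2.7,6]]'
python3 -m pendant '[[0,20,0,0,6],[0,40,0,0,6],[0,50,0,0,6],[0,50,0,0,6],[0,50,-20,0,6],[0,50,-40,0,6],[0,50,-60,0,6],[0,50,-60,0,6]]'
python3 - <<'E'
from h import *
c,C,st=snap("wrist","w11"); print(st["tcp_pos"],st["orientation"],st["ft_force"],st["grip_width"])
cv2.imwrite("pics/w11.png",cv2.convertScaleAbs(c["pixels"],alpha=2))
E
```

```text
clock: 19.52
tcp_pos: [0.4783, 0.1428, 0.152]
orientation: [-3.118, -0.006, 0.277]
ft_force: [-0.5, -1.0, -1.2]
grip_width: 0.0112
clock: 20.18
tcp_pos: [0.4834, 0.1684, 0.089]
orientation: [-3.099, -0.001, 0.311]
ft_force: [-0.5, -0.0, -1.6]
grip_width: 0.0113
[0.48340803 0.1683852  0.08898978] [-3.09903346e+00 -7.16242120e-04  3.10657759e-01] [-0.4832697  -0.03469527 -1.57054384] 0.011296817529865591
```

View pics/w11.png

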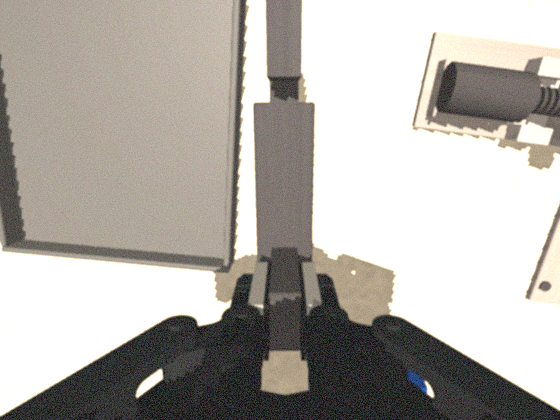

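```bash
python3 -m pendant '[[0,0,10,6,6],[0,0,10,12,6],[-4,20,10,17.7,6],[-8,50,10,17.7,6],[-11.4,80,10,17.7,6],[-11.4,90,10,17.7,6],[-11.4,90,10,17.7,6],[-11.4,90,10,17.7,6]]'
python3 - <<'E'
from h import *
c,C,st=snap("wrist","w12"); print(st["tcp_pos"],st["orientation"],st["joint_pos"],st["ft_force"],st["grip_width"])
cv2.imwrite("pics/w12.png",cv2.convertScaleAbs(c["pixels"],alpha=2))
E
```

```text
clock: 20.9
tcp_pos: [0.4731, 0.2589, 0.1017]
orientation: [-3.099, -0.003, 0.621]
ft_force: [0.4, 0.4, -1.5]
grip_width: 0.011
[0.47305909 0.25886893 0.10167888] [-3.09947833 -0.00312618  0.62073698] [ 0.47674638  0.33958438 -0.2162157   1.01794913  0.04212682  2.99747401] [ 0.38941218  0.41156462 -1.45154551] 0.010980768583471622
```

View pics/w12.png

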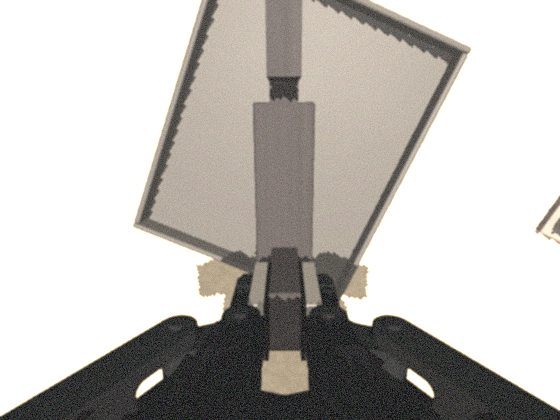

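```bash
python3 - <<'E'
from h import *
c=load("w12");st=c["st"];C=cam(c,st)
a,b,d=[onz(C,u,v,.02) for u,v in [(343,297),(137,225),(468,50)]]
print(a,b,d,np.linalg.norm(a-b),np.linalg.norm(a-d))
ey=(b-a)/np.linalg.norm(b-a);ex=(d-a)/np.linalg.norm(d-a); ctr=(b+d)/2; print("ctr",ctr,ex@ey)
R=Rr.from_euler('xyz',st["orientation"]).as_matrix(); 
for x in (-14,112):
  for y in (-13,13):
    p=st["tcp_pos"]+R@np.array([x/1e3,y/1e3,0])-ctr; print(p@ex*1e3,p@ey*1e3)
E
```

```text
[0.45059815 0.19776307 0.02      ] [0.41134686 0.33879048 0.02      ] [0.6127701  0.23768827 0.02      ] 0.14638781736756903 0.16701425892552263
ctr [0.51205848 0.28823937 0.02      ] -0.030059136789517993
-62.705779705487295 -10.42546481711511
-53.08297717135065 -34.83270660010868
54.33589084318964 32.6945998845346
63.958693377326206 8.287358101540995
```

```bash
python3 -m pendant '[[0,0,-10,0,6],[0,0,-25,0,6],[0,0,-40,0,6],[0,0,-52,0,6],[0,0,-60,0,6],[0,0,-66,0,6],[0,0,-68,0,6],[0,0,-68,0,6]]'
python3 -m pendant '[[0,0,-1,0,6],[0,0,-2,0,6],[0,0,-3,0,6],[0,0,-4,0,6],[0,0,-5,0,6],[0,0,-5,0,6],[0,0,-5,0,6],[0,0,-5,0,6]]'
```

```text
clock: 21.62
tcp_pos: [0.4729, 0.2578, 0.0331]
orientation: [-3.099, -0.002, 0.619]
ft_force: [-0.1, 0.5, -1.3]
grip_width: 0.0113
clock: 22.28
tcp_pos: [0.4729, 0.2578, 0.0282]
orientation: [-3.099, -0.002, 0.619]
ft_force: [0.7, 0.4, -2.0]
grip_width: 0.011
```

```bash
python3 -m pendant '[[0,0,-0.4,0,6],[0,0,-0.8,0,6],[0,0,-1.2,0,6],[0,0,-1.5,0,6],[0,0,-1.5,0,6],[0,0,-1.5,0,6],[0,0,-1.5,0,6],[0,0,-1.5,0,6]]'
```

```text
clock: 22.95
tcp_pos: [0.4729, 0.2578, 0.0267]
orientation: [-3.099, -0.002, 0.619]
ft_force: [-0.3, 0.1, -1.9]
grip_width: 0.0112
```

```bash
python3 -m pendant '[[0,0,-0.4,0,6],[0,0,-0.8,0,6],[0,0,-1.2,0,6],[0,0,-1.5,0,6],[0,0,-1.5,0,6],[0,0,-1.5,0,6],[0,0,-1.5,0,6],[0,0,-1.5,0,6]]'
```

```text
clock: 23.62
tcp_pos: [0.4728, 0.2578, 0.0262]
orientation: [-3.099, -0.003, 0.619]
ft_force: [-4.9, -2.9, 11.9]
grip_width: 0.0108
```

```bash
python3 -m pendant '[[0,0,0,0,12],[0,0,0,0,14],[0,0,0,0,16],[0,0,0,0,20],[0,0,0,0,25],[0,0,0,0,30],[0,0,0,0,35],[0,0,0,0,35]]'
python3 - <<'E'
from h import *
c,C,st=snap("wrist","w13"); print(st["tcp_pos"],st["orientation"],st["ft_force"],st["grip_width"])
cv2.imwrite("pics/w13.png",cv2.convertScaleAbs(c["pixels"],alpha=2))
E
```

```text
clock: 24.28
tcp_pos: [0.4728, 0.2578, 0.0262]
orientation: [-3.099, -0.003, 0.619]
ft_force: [-0.8, -0.0, 0.8]
grip_width: 0.0354
[0.47280553 0.25777388 0.02615152] [-3.09940230e+00 -2.54026596e-03  6.19313057e-01] [-0.79077787 -0.02115316  0.83961493] 0.03543916178692082
```

View pics/w13.png

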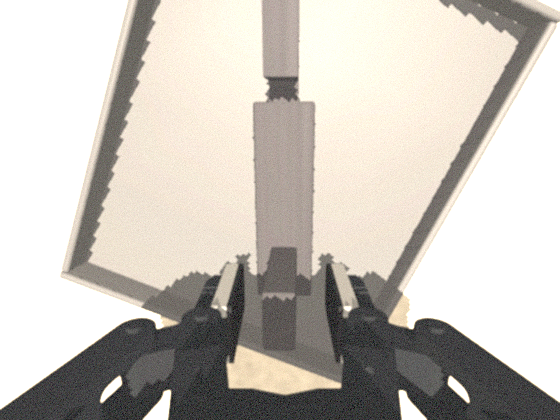

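Released, with the link lying flat on the tray floor. Retreating straight up.

```bash
python3 -m pendant '[[0,0,8,0,35],[0,0,20,0,35],[0,0,45,0,35],[0,0,80,0,35],[0,0,115,0,35],[0,0,150,0,35],[0,0,160,0,35],[0,0,160,0,35]]'
python3 -m pendant '[[-40,0,0,0,35],[-80,0,0,0,35],[-80,0,0,0,35],[-80,0,0,0,35],[-80,0,0,0,35],[-80,0,0,0,35],[-80,0,0,0,35],[-80,0,0,0,35]]'
python3 - <<'E'
from h import *
c,C,st=snap("scene","s14"); cv2.imwrite("pics/s14.png",cv2.convertScaleAbs(c["pixels"],alpha=1.4))
cv2.imwrite("pics/s14c.png",cv2.convertScaleAbs(cv2.resize(c["pixels"][130:260,230:420],None,fx=4.2,fy=4.2,interpolation=cv2.INTER_CUBIC),alpha=1.5))
c,C,st=snap("top","t14"); cv2.imwrite("pics/t14.png",cv2.convertScaleAbs(c["pixels"],alpha=2))
print(st["ft_force"])
E
```

```text
clock: 25.0
tcp_pos: [0.4744, 0.2586, 0.1901]
orientation: [-3.1, -0.009, 0.619]
ft_force: [-0.4, 0.6, 0.2]
grip_width: 0.0351
clock: 25.67
tcp_pos: [0.395, 0.2586, 0.1897]
orientation: [-3.1, -0.008, 0.619]
ft_force: [0.6, -0.5, -0.1]
grip_width: 0.035
[0.00706328 0.04876717 0.81191417]
```

View pics/s14c.png

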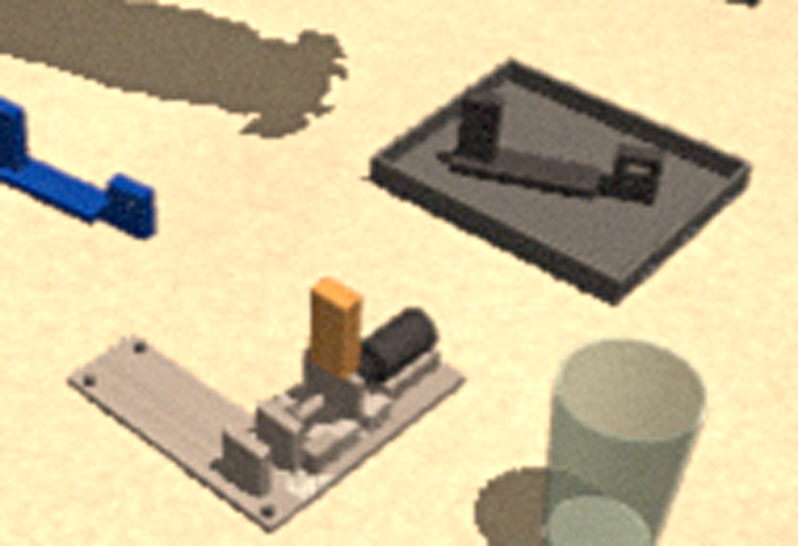

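View pics/t14.png

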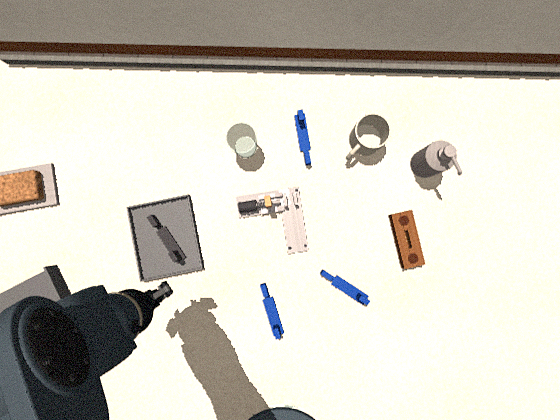

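The link lies upright in the tray at about (167,238) in the top view. The fork stands in the keeper's slot at about (267,200). Everything else looks unmoved, so I'm handing in.

```bash
python3 -c "from workcell import hand_in; print(hand_in())"
```

```text
the job is handed in; nothing more can be done
None
```

The job is done and handed in at about 26 s. The link is in the grey tray, and the fork stands by itself in the keeper's slot, holding the bar back.

- **Fork:** I set it astride the bar, slid it back under light pressure, and it dropped into the slot about 6 mm beyond the nominal point. It bottomed with the tips about 8 mm up, which matches the slot floor. I let it lean on the slot's front wall, where the sideways force fell to about 0 N, before releasing it.
- **Link:** It lifted out freely, with only its own weight showing on the wrist, and I released it after contact with the tray floor. The largest readings I saw were about 10 N on the bracket and 12 N at the tray.
- **Last checks:** The final scene and top pictures show the fork upright in the slot, the link upright inside the tray, and the mug, tumbler, pump and blue look-alikes where they were. The wrist force was near zero, with the arm clear of everything.
- **What went differently:** On the way to the tray the last joint reached its limit, which tilted the tool about 2.4° and stopped it short. I turned the link about 23° away from the tray's long axis instead. It lies at that angle, well inside the walls.
- **Not checked directly:** I had no reading of how far the bar is pushed back. I judged it from the pictures, the spring force and the link lifting out freely.

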